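# Clamp the lid of the orange filter cell with its draw latch

## Task

Two small filter cells stand on the bench with their lids down but not clamped. On the one with the orange lid, flip the wire loop of the latch over so that its bar drops behind the upturned lip of the lid's keeper, then push the latch lever over and down until it snaps flat and pulls the lid tight, and let go. Leave the latch of the grey-lidded cell as it is; that one is still waiting for its membrane.

Things in the scene. Friction and masses are not known exactly. Their poses are not given: they have to be found in the camera images.
- orange_keeper (a point): Bar's seat (all mm) on the keeper of the orange lid (138x150x16; cell fixed). Keeper: level steel tongue 32 wide, 35 out from the lid's edge, its end turned up as a lip. Site 3 above tongue, 3 behind lip; lip top 7 above it, lid edge 26 beyond. x: level, latch to lid; z up. Height 73 with lid loose on its springy seal, about 66 clamped. Lever pivot (axis y): 59 towards -x, 35 above bench.
- orange_bar (a point): Middle of the orange cell's wire loop's end bar (6 thick, 47 long along the keeper's y). Two wires, 42 apart inside, run 86 to the lever's crank. At first the loop stands with its bar 120-140 above the bench, over the lever's tip, leaning 10-35 deg off the lid against a stop. It swings freely: bar pushed towards the lid past upright, it falls, clears the lip and lands 8-20 beyond the seat.
- orange_grip (a point): Centre of the yellow grip of the orange cell's latch lever, 53 from its pivot. Lever: flat plate 34 wide, 4 thick (7 at grip), reaching 66 from the pivot. At first upright, within 18 deg, between the wires; stays where left. Turns away from the lid and down until flat (grip 36 above bench, pointing off the lid). Hooked, it resists with a few N, then snaps over center 15 deg before flat.
- grey_bar (a point): Middle of the same bar on the wire loop of the other cell, the one with the grey lid: alike, its latch also open, to be left alone.

How it is judged:
By the outcome, as a careful person would: the job done as asked, in the order asked, and still so for the second after the job is handed in, with the robot touching nothing.
It also fails if it takes over 38 s, if anything falls off the work surface, if the arm or the gripper's body presses on something with over 40 N, if the wrist force passes 120 N, or if a joint passes its speed limit or range.

## Robot

A 7-joint arm with a two-finger parallel gripper is mounted at the origin on the work surface. World frame = base frame: x ahead of the robot, y to its left, z up, the work surface at z = 0. Lengths are in mm, angles in rad, forces in N, time in s.
With the tool pointing down it reaches from about 350 to 900 mm from the base axis. Payload 8.1 kg.
Tool frame: the origin (TCP) lies at the very end of the fingers, on their centre line; the grasp point (between the pads) lies 19 mm behind it (r.tcp_to_grasp is the distance from the TCP to the grasp point, in mm); z points along the fingers, y is the line along which they close (so a half turn about z gives the same grasp; the last joint's range is limited). The gripper opens to 85 mm and grips with 20 to 120 N. Pads are 22 mm wide; open, the fingers measure 114 mm over their backs; the gripper's body (76 mm by 85 mm) begins 54 mm behind the grasp point. The pads swing forward as they close: fully open they stand 13 mm farther back than shut.
Start: joints at [1.054, 0.434, 0.025, 1.573, -0.012, 1.134, -0.075], TCP at [251.286, -572.273, 231.323] pointing down, gripper open.
Joint ranges: [-2.62, 2.62], [-0.44, 2.09], [-1.27, 1.32], [0.08, 2.57], [-1.32, 4.46], [0.12, 2], [-2.74, 2.74]. Speed limits (rad/s): [2.22, 2.22, 3.01, 3.01, 3.14, 3.14, 3.14].

## Interface

Orientations are given as [roll, pitch, yaw] about the fixed x, y, z axes, in that order (R = Rz(yaw) Ry(pitch) Rx(roll)).
In Python, from plant import r, viewer gives the robot as it stands.
- The arm moves only by the shell command python3 -m crank 'ROWS' [FORCE]. ROWS is JSON, a list of rows, each a list of 7 numbers: the shift along the tool's x, y, z in cm, then the turn, a rotation vector about the tool's x, y, z in degrees, then the gripper's target within -1 to 1 (shut at 1, half-way at 0, fully open at -1). In form: [[x, y, z, rx, ry, rz, grip], ...]. A call has exactly 5 rows; each row shifts and turns the commanded pose from where the row before left it, along the tool's axes as they then stand; what a row does not reach is not made up. A row lasts 1/10 s, in which the tool goes at most 50 mm and 8.59 degrees, less where a joint would pass 70% of its speed; a pose out of reach is approached as far as the arm can. A call is refused whole if a number of a shift passes 5 or a number of a turn 8.59, either way. A call with a gripper value outside its range is refused whole. The fingers move at their own pace and stop on an object; FORCE is the grip in N (left out, the last holds). Time passes only in rows, so rows that do not move let the fingers close, or fill a call up. It gives the time, the measured TCP pose, the force, the opening and the grip force at its end, in the units of the state.
- r.get_obs(): the state, without advancing time (a new reading comes with each control period).
- viewer.read_camera(name): name is "side" or "top" or "wrist"; returns the picture (420x560x3 uint8, blue, green, red); there is no depth.
- viewer.get_calibration(name): a dict with "fx", "fy", "cx", "cy" (pixels), "rvec" (rotation vector, rad) and "tvec" (3), from world to camera coordinates, as OpenCV has them; the wrist camera has in their place "hand_eye" (4x4, takes a point from camera to tool coordinates, whose origin is the TCP and whose axes are the flange's). Camera axes: x right, y down, z forward; pixel columns grow to the right and rows downward; lengths in mm; the calibration is good to about 2 mm. A picture is of the moment at which its call begins: read the wrist's pose just before it. get_calibration takes no time and is no camera call.
- r.close_job(): hands the job in; it is judged then, once.
The state is a dict: "time_s": time; "qpos": joint angles; "qd": joint speeds; "joint_efforts": joint torques, N m; "tool_pos": TCP position; "orientation": TCP orientation; "ft_force": force on the tool from outside, world axes, zero at the start; "torque": the same for the moment, N m; "width": finger opening in mm; "finger_force": force on a finger pad.
Only numpy, scipy, OpenCV 4.12 (cv2) and the standard library are available. Lean on these libraries where they do the work, as an engineer would, in place of code of your own. Each camera call takes 0.05 s, during which the arm holds its last target. There are 200 camera calls.

## Working session

There is one attempt and no reset: what is moved stays moved. The work goes in short steps, Python scripts to look and compute and a shell command to move; the robot and the scene stay as the last step left them, time stands still between calls to the robot, and variables do not carry over. Pictures are saved under pics/ and viewed, at most 10 in all, crops included, and the job is handed in when it is done.

```bash
mkdir -p pics; ls; python3 - <<'E'
from plant import r, viewer
import cv2,numpy as np
o=r.get_obs();print(o)
a=viewer.read_camera("side");b=viewer.read_camera("top")
cv2.imwrite("pics/side0.png",a);cv2.imwrite("pics/top0.png",b)
for n in("side","top","wrist"):print(viewer.get_calibration(n))
E
```

```text
pics
{'time_s': 0.0, 'qpos': array([ 1.05438268,  0.43520623,  0.02502324,  1.57410802, -0.0116447 ,
        1.13397035, -0.07509307]), 'qd': array([-5.22222241e-04,  1.28618087e-04, -7.51341290e-04, -1.27260789e-04,
        4.86686490e-06,  4.71402793e-04, -2.42878499e-03]), 'joint_efforts': array([-1.39392643e-03, -6.70482159e+01,  1.02458317e+00, -3.16214275e+01,
        1.55105215e-02,  1.24719104e-02, -3.95397251e-05]), 'tool_pos': array([ 251.04890496, -571.81680506,  230.53271017]), 'orientation': array([-3.14005124e+00,  1.21235016e-04,  4.13686211e-01]), 'ft_force': array([0.11512261, 0.5008155 , 0.73121278]), 'torque': array([ 0.023438  ,  0.02395938, -0.01605615]), 'finger_force': 0.0, 'width': 85.41793286325631}
{'fx': 539.665881694977, 'fy': 539.665881694977, 'cx': 277.595498058602, 'cy': 209.12686926944986, 'rvec': array([ 0.54453338, -2.66068734,  1.17123259]), 'tvec': array([512.42440105, 253.17223028, 776.78424827])}
{'fx': 444.27480639910806, 'fy': 444.27480639910806, 'cx': 276.01328451485176, 'cy': 213.90052040248912, 'rvec': array([ 2.14321795, -2.17853213,  0.11705476]), 'tvec': array([ 18.64795152, 579.35836144, 709.09109352])}
{'fx': 375.07220407723304, 'fy': 375.07220407723304, 'cx': 276.7285171843588, 'cy': 218.0769328818539, 'hand_eye': array([[ 2.51080941e-04, -9.58217353e-01, -2.86040977e-01,
         7.21994037e+01],
       [ 9.99999962e-01,  2.08723063e-04,  1.78571862e-04,
         1.95964080e-01],
       [-1.11407308e-04, -2.86041011e-01,  9.58217370e-01,
        -1.41020453e+02],
       [ 0.00000000e+00,  0.00000000e+00,  0.00000000e+00,
         1.00000000e+00]])}
```

View pics/side0.png

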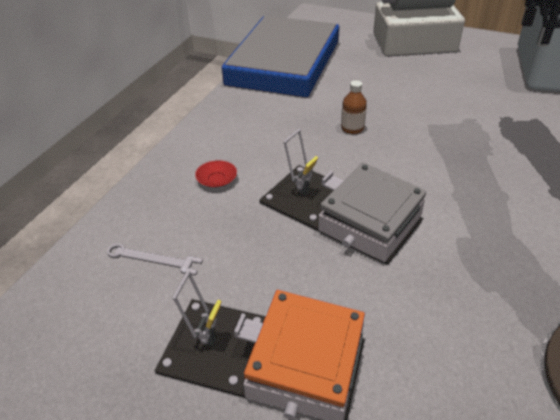

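View pics/top0.png

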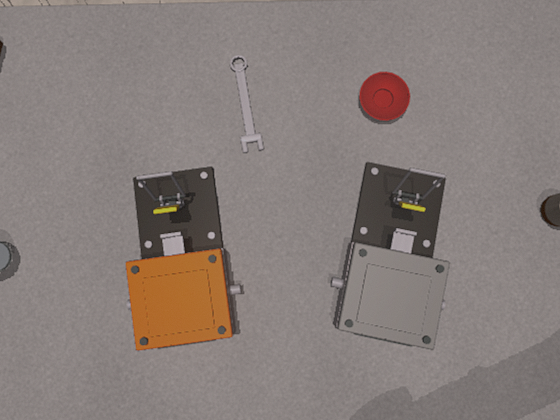

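The side view shows the orange cell at the bottom: its lid is near (305,345), grip (213,313), and bar about (183,284). In the top view the lid is at (180,300), keeper (173,243), grip (165,210), and bar about (155,176).

```bash
cat > h.py <<'E'
import cv2,numpy as np
from plant import r,viewer
from scipy.spatial.transform import Rotation as Ro
def cam(n,obs=None):
    c=viewer.get_calibration(n);K=np.array([[c['fx'],0,c['cx']],[0,c['fy'],c['cy']],[0,0,1]])
    if n=='wrist':
        T=np.eye(4);T[:3,:3]=Ro.from_euler('xyz',obs['orientation']).as_matrix();T[:3,3]=obs['tool_pos']
        W=np.linalg.inv(T@c['hand_eye']);return K,W[:3,:3],W[:3,3]
    return K,cv2.Rodrigues(c['rvec'])[0],c['tvec']
def ray(C,uv):
    K,R,t=C;d=R.T@np.linalg.solve(K,[uv[0],uv[1],1.]);return -R.T@t,d/np.linalg.norm(d)
def onz(C,uv,z):
    o,d=ray(C,uv);return o+d*(z-o[2])/d[2]
def tri(C1,a,C2,b):
    o1,d1=ray(C1,a);o2,d2=ray(C2,b)
    s=np.linalg.lstsq(np.c_[d1,-d2],o2-o1,rcond=None)[0]
    p,q=o1+d1*s[0],o2+d2*s[1];return (p+q)/2,np.linalg.norm(p-q)
def proj(C,p):
    K,R,t=C;v=K@(R@np.asarray(p,float)+t);return v[:2]/v[2]
E
python3 - <<'E'
from h import *
a=cv2.imread('pics/side0.png');b=cv2.imread('pics/top0.png')
ca=cv2.resize(a[260:370,150:280],None,fx=4,fy=4,interpolation=cv2.INTER_CUBIC)
cb=cv2.resize(b[160:270,120:230],None,fx=4,fy=4,interpolation=cv2.INTER_CUBIC)
m=np.zeros((440,960,3),np.uint8);m[:,:520]=ca;m[:,520:]=cb
cv2.imwrite('pics/c0.png',cv2.resize(m,(800,367)))
S,T=cam('side'),cam('top')
print('side cam',ray(S,(280,210))[0],'top',ray(T,(280,210))[0])
for im,C,n in((a,S,'s'),(b,T,'t')):
    h=cv2.cvtColor(im,cv2.COLOR_BGR2HSV)
    mk=cv2.inRange(h,(5,150,120),(18,255,255));mk=cv2.morphologyEx(mk,cv2.MORPH_CLOSE,np.ones((7,7)))
    cs=max(cv2.findContours(mk,0,2)[0],key=cv2.contourArea);print(n,cv2.minAreaRect(cs),cv2.approxPolyDP(cv2.convexHull(cs),6,True)[:,0].tolist())
    mk=cv2.inRange(h,(24,150,100),(34,255,255))
    for c in cv2.findContours(mk,0,2)[0]:
        if cv2.contourArea(c)>5: print(n,'yel',cv2.minAreaRect(c))
E
```

```text
side cam [294.00449326 570.63381944 719.72711175] top [495.87662636   6.29813583 769.98749399]
s ((306.1415100097656, 344.75469970703125), (105.08082580566406, 93.13044738769531), 15.945395469665527) [[277, 291], [363, 313], [343, 403], [244, 373]]
t ((178.16452026367188, 298.9428405761719), (89.70246887207031, 97.28584289550781), 82.14668273925781) [[219, 249], [231, 336], [136, 349], [126, 262]]
t yel ((164.47998046875, 209.86000061035156), (4.38406229019165, 23.334524154663086), 81.8698959350586)
t yel ((413.28851318359375, 207.0576934814453), (23.730052947998047, 4.3145551681518555), 11.309932708740234)
```

View pics/c0.png

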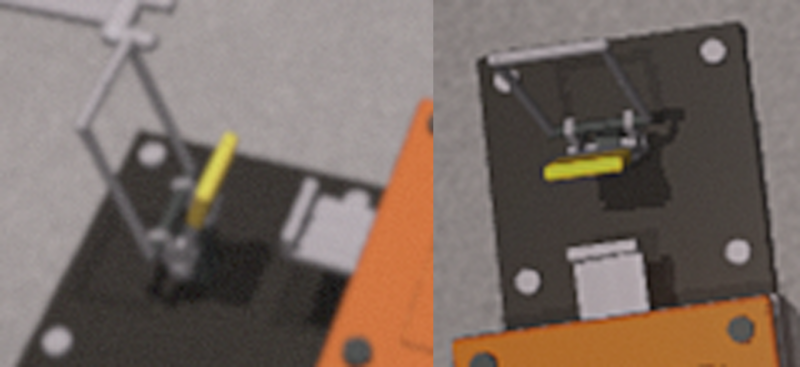

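Crop: the orange bar runs (174.6,298)–(188.4,272.6) in side and (136.4,178)–(171.8,173.5) in top. The lip midpoint is (241,323) in side and (170.6,234.7) in top. The grip leans slightly toward the lid.

```bash
python3 - <<'E'
from h import *
S,T=cam('side'),cam('top')
for n,a,b in(('bar',(181.5,285.4),(154.1,175.8)),('barL',(174.6,298.1),(136.4,178)),('barR',(188.4,272.6),(171.8,173.5)),('lip',(241.2,323),(170.6,234.7)),('lipL',(237,331.4),(161,236.5)),('lipR',(245.4,314.6),(180.2,232.9)),('grip',(213.9,313.4),(164.5,209.9)),
 ('c1',(277,291),(219,249)),('c4',(244,373),(126,262)),('c2',(363,313),(231,336)),('c3',(343,403),(136,349))):
    print(n,*[np.round(x,1) for x in tri(S,a,T,b)])
print(r.get_obs()['time_s'])
for uv in((164,300),(100,300)):print(onz(T,uv,0))
E
```

```text
bar [624.6 183.9 137. ] 3.7
barL [620.8 208.5 139.5] 4.7
barR [628.1 158.7 135.7] 3.0
lip [542.  172.8  79.3] 5.2
lipL [540.1 188.   79.6] 3.6
lipR [543.7 157.5  79.5] 6.9
grip [580.4 180.1  90.9] 3.6
c1 [518.7  97.8  77.1] 5.0
c4 [501.9 242.3  78.3] 2.8
c2 [386.4  81.   69.7] 2.2
c3 [368.8 227.   69.8] 2.9
0.1
[438.41860846 203.10590849   0.        ]
[ 4.40125375e+02  3.12726849e+02 -1.13686838e-13]
```

```bash
python3 -m crank '[[0,0,0,0,0,8.5,1],[0,0,0,0,0,8.5,1],[2.8,-3.9,0,0,0,0,1],[2.8,-3.9,0,0,0,0,1],[2.8,-3.9,0,0,0,0,1]]' 40; for i in 1 2 3; do python3 -m crank '[[2.8,-3.9,0,0,0,0,1],[2.8,-3.9,0,0,0,0,1],[2.8,-3.9,0,0,0,0,1],[2.8,-3.9,0,0,0,0,1],[2.8,-3.9,0,0,0,0,1]]'; done
```

```text
time_s: 0.6
tool_pos: [321.4, -444.6, 230.8]
orientation: [-3.141, 0.0, 0.116]
ft_force: [0.8, -0.1, 0.3]
width: 12.3
finger_force: 0.0
time_s: 1.1
tool_pos: [437.7, -234.4, 231.2]
orientation: [3.142, 0.0, 0.117]
ft_force: [0.3, -0.8, -0.0]
width: -0.0
finger_force: 0.0
time_s: 1.6
tool_pos: [554.0, -24.5, 231.1]
orientation: [3.142, 0.0, 0.117]
ft_force: [0.9, -1.6, 0.6]
width: -0.3
finger_force: 0.0
time_s: 2.1
tool_pos: [670.4, 185.3, 230.8]
orientation: [3.141, 0.001, 0.117]
ft_force: [1.3, -0.1, 1.1]
width: -0.2
finger_force: 0.0
```

```bash
python3 -m crank '[[0.2,-0.4,2,0,0,0,1],[0.2,0,2,0,0,0,1],[0,0,0,0,0,0,1],[0,0,0,0,0,0,1],[0,0,0,0,0,0,1]]'; python3 - <<'E'
from h import *
o=r.get_obs();a=viewer.read_camera('wrist');cv2.imwrite('pics/w1.png',a);np.save('o1.npy',np.r_[o['tool_pos'],o['orientation']])
C=cam('wrist',o);U=np.array([.9932,.1167,0]);E=np.array([-.1167,.9932,0])
for n,p in(('bar',641.7*U+109.5*E+[0,0,137]),('lip',558.4*U+109.5*E+[0,0,80]),('tcp',o['tool_pos'])):print(n,proj(C,p))
E
```

```text
time_s: 2.6
tool_pos: [673.9, 187.9, 192.6]
orientation: [-3.141, -0.002, 0.116]
ft_force: [-0.0, -0.2, -0.9]
width: 0.1
finger_force: 0.0
bar [273.50106479 319.86253861]
lip [274.37513567 372.58202635]
tcp [275.85525236 287.70499729]
```

View pics/w1.png

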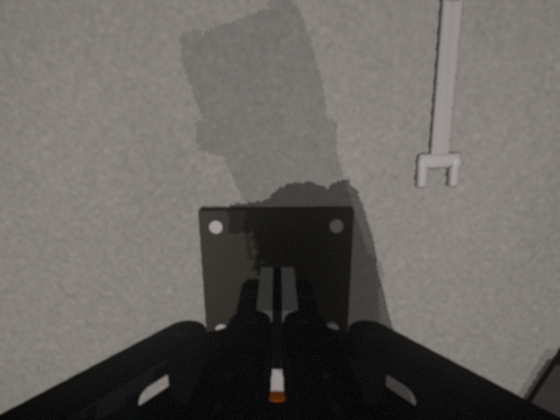

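The wrist view shows the base plate centred at col 277, with the lip and lid visible through the finger gap at (277,380). The tool is centred laterally.

```bash
python3 -m crank '[[0,0,2.2,0,0,0,1],[0,0,2.2,0,0,0,1],[0,0,2.1,0,0,0,1],[-1,0,0,0,0,0,1],[-1,0,0,0,0,0,1]]';python3 -m crank '[[-1,0,0,0,0,0,1],[-1,0,0,0,0,0,1],[-1,0,0,0,0,0,1],[-1,0,0,0,0,0,1],[0,0,0,0,0,0,1]]'; python3 - <<'E'
from h import *
a=viewer.read_camera('side');cv2.imwrite('pics/s2.png',cv2.resize(a[200:400,120:380],None,fx=3,fy=3))
E
```

```text
time_s: 3.15
tool_pos: [653.1, 185.7, 127.2]
orientation: [-3.141, -0.0, 0.117]
ft_force: [0.1, 0.1, 1.8]
width: -0.2
finger_force: 0.0
time_s: 3.65
tool_pos: [612.4, 181.2, 126.7]
orientation: [3.141, 0.0, 0.118]
ft_force: [0.8, 1.0, 0.1]
width: 0.0
finger_force: 0.0
```

View pics/s2.png

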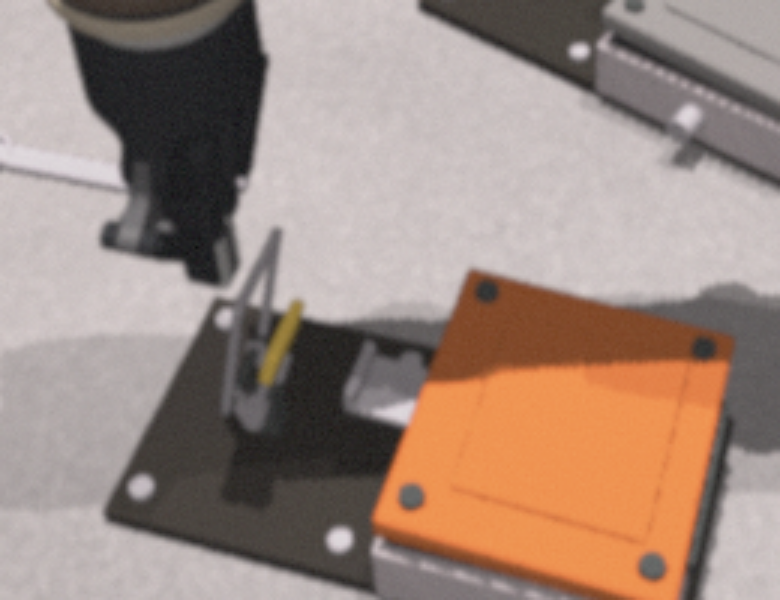

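The bar (from (235,300) to (277,232) in the crop) is now near upright ahead of the fingers. I keep pushing.

```bash
python3 -m crank '[[-1,0,0,0,0,0,1],[-1,0,0,0,0,0,1],[-0.8,0,0,0,0,0,1],[-0.6,0,0,0,0,0,1],[0,0,0,0,0,0,1]]';python3 -m crank '[[0,0,0,0,0,0,1],[0,0,0,0,0,0,1],[0,0,0,0,0,0,1],[0,0,0,0,0,0,1],[0,0,0,0,0,0,1]]'; python3 - <<'E'
from h import *
a=viewer.read_camera('side');cv2.imwrite('pics/s3.png',cv2.resize(a[200:400,120:380],None,fx=3,fy=3))
E
```

```text
time_s: 4.2
tool_pos: [579.1, 177.2, 126.4]
orientation: [3.141, 0.0, 0.117]
ft_force: [1.4, 0.7, 0.3]
width: 0.2
finger_force: 0.0
time_s: 4.7
tool_pos: [580.1, 177.3, 126.2]
orientation: [-3.142, 0.0, 0.117]
ft_force: [1.1, -0.6, 0.5]
width: -0.3
finger_force: 0.0
```

View pics/s3.png

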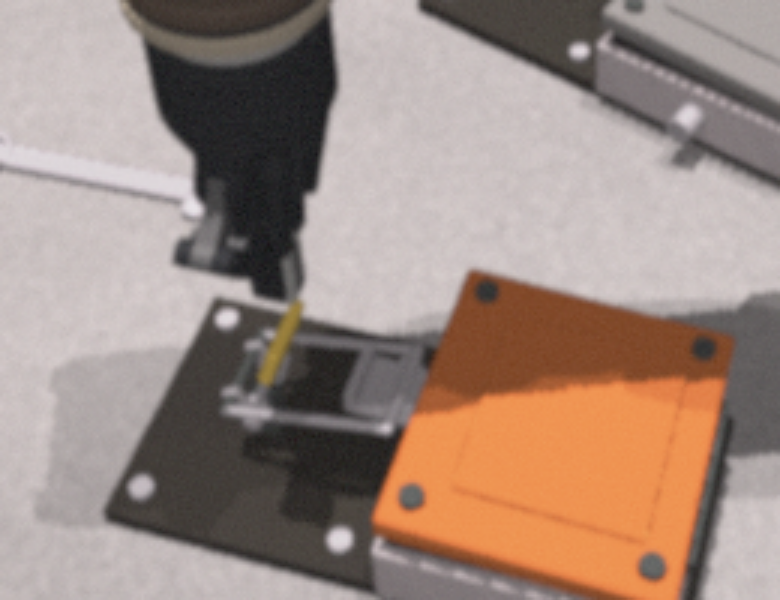

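The loop lies down with its bar beyond the lip, near (405,385) in the crop. Next, the fingers go to the lid side of the lever.

```bash
python3 -m crank '[[-1.3,0,0,0,0,0,1],[-1.2,0,0,0,0,0,1],[0,0,0,0,0,0,1],[0,0,2,0,0,0,1],[0,0,2.2,0,0,0,1]]';python3 -m crank '[[0,0,0,0,0,0,1],[0.9,0,0,0,0,0,1],[0.9,0,0,0,0,0,1],[0.9,0,0,0,0,0,1],[0,0,0,0,0,0,1]]'
python3 - <<'E'
from h import *
a=viewer.read_camera('side');cv2.imwrite('pics/s4.png',cv2.resize(a[200:400,120:380],None,fx=3,fy=3))
E
```

```text
time_s: 5.25
tool_pos: [556.3, 174.6, 84.8]
orientation: [-3.141, -0.003, 0.117]
ft_force: [-0.4, -0.9, -0.0]
width: 0.4
finger_force: 0.0
time_s: 5.75
tool_pos: [584.3, 177.8, 85.1]
orientation: [-3.141, -0.003, 0.116]
ft_force: [0.4, -0.0, -0.4]
width: -0.0
finger_force: 0.0
```

View pics/s4.png

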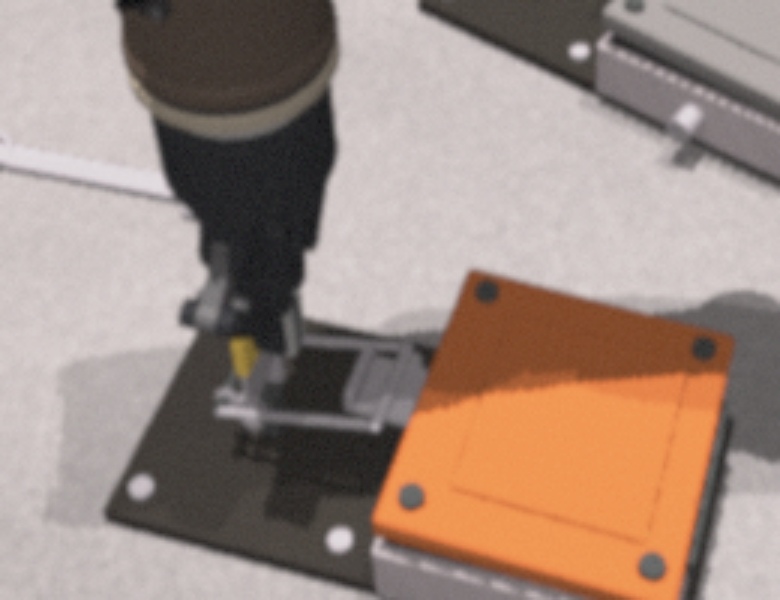

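The lever is upright against the fingers and the bar is still behind the lip. I continue slowly along the arc.

```bash
python3 -m crank '[[0.6,0,0,0,0,0,1],[0.6,0,0.1,0,0,0,1],[0.6,0,0.2,0,0,0,1],[0.6,0,0.3,0,0,0,1],[0,0,0,0,0,0,1]]'
python3 - <<'E'
from h import *
a=viewer.read_camera('side');cv2.imwrite('pics/s5.png',cv2.resize(a[200:400,120:380],None,fx=3,fy=3))
E
```

```text
time_s: 6.3
tool_pos: [606.6, 180.2, 77.7]
orientation: [3.141, -0.0, 0.117]
ft_force: [0.4, -1.4, -0.5]
width: -0.1
finger_force: 0.0
```

View pics/s5.png

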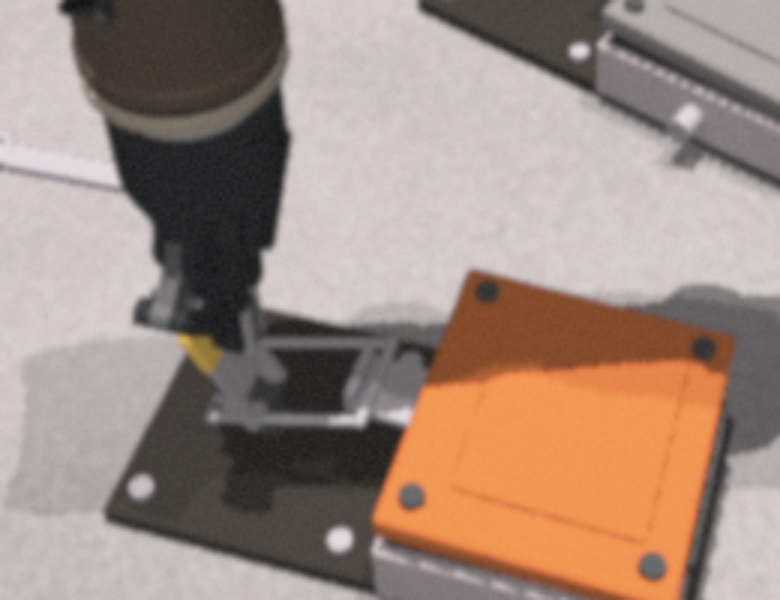

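The bar is about to seat behind the lip, and the lever is at about 35–40°. I continue.

```bash
python3 -m crank '[[0.7,0,0.2,0,0,0,1],[0.7,0,0.3,0,0,0,1],[0.6,0,0.4,0,0,0,1],[0.5,0,0.5,0,0,0,1],[0,0,0,0,0,0,1]]';python3 -m crank '[[0.4,0,0.6,0,0,0,1],[0.3,0,0.6,0,0,0,1],[0.2,0,0.6,0,0,0,1],[0,0,0,0,0,0,1],[0,0,0,0,0,0,1]]'
python3 - <<'E'
from h import *
a=viewer.read_camera('side');cv2.imwrite('pics/s6.png',cv2.resize(a[200:400,120:380],None,fx=3,fy=3))
E
```

```text
time_s: 6.85
tool_pos: [631.0, 183.2, 63.3]
orientation: [3.142, 0.001, 0.117]
ft_force: [-2.4, 0.7, 0.7]
width: -0.0
finger_force: 0.7
time_s: 7.35
tool_pos: [639.9, 184.2, 46.1]
orientation: [3.142, -0.0, 0.117]
ft_force: [-0.3, 0.9, 0.4]
width: 0.3
finger_force: 0.0
```

View pics/s6.png

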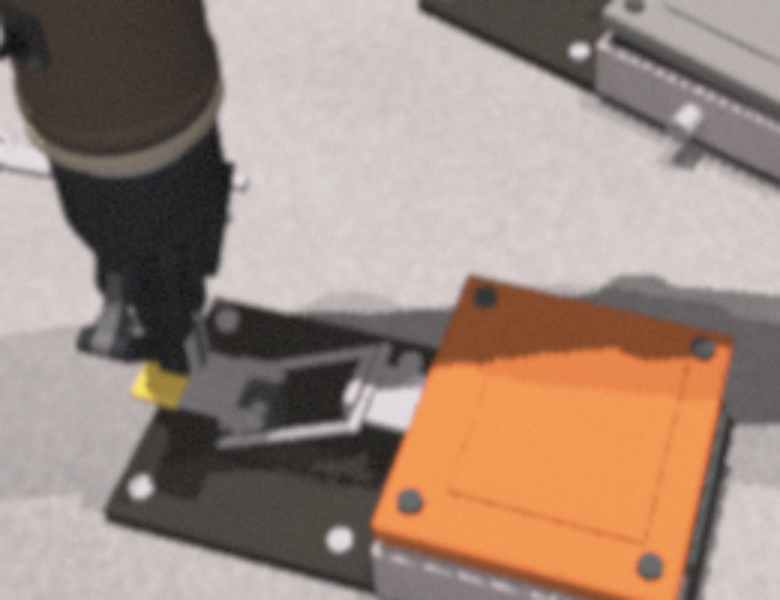

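The lever is over, the bar is hooked behind the lip, and the lid has dropped. I press gently to make sure it is flat, then retreat and check.

```bash
python3 -m crank '[[0.2,0,0.3,0,0,0,1],[0,0,0.3,0,0,0,1],[0,0,0.2,0,0,0,1],[0,0,0,0,0,0,1],[0,0,0,0,0,0,1]]';python3 -m crank '[[0,0,-1,0,0,0,1],[0,0,-3,0,0,0,1],[0,0,-4.5,0,0,0,1],[0,0,-4.5,0,0,0,1],[4,0,-2,0,0,0,1]]'
python3 -m crank '[[4,0,-1,0,0,0,1],[4,0,0,0,0,0,1],[2,0,0,0,0,0,1],[0,0,0,0,0,0,1],[0,0,0,0,0,0,1]]'
python3 - <<'E'
from h import *
a=viewer.read_camera('side');b=viewer.read_camera('top')
cv2.imwrite('pics/f.png',np.hstack([cv2.resize(a[240:400,140:300],(400,400)),cv2.resize(b[150:270,110:230],(400,400))]))
S,T=cam('side'),cam('top')
for im,C in((a,S),(b,T)):
    m=cv2.inRange(cv2.cvtColor(im,cv2.COLOR_BGR2HSV),(22,120,90),(34,255,255))
    for c in cv2.findContours(m,0,2)[0]:
        if cv2.contourArea(c)>5:
            q=cv2.minAreaRect(c);print(q,onz(C,q[0],39.5)@[[.9932,-.1167],[.1167,.9932],[0,0]])
E
```

```text
time_s: 7.9
tool_pos: [641.6, 184.4, 38.3]
orientation: [3.142, 0.0, 0.117]
ft_force: [0.2, 0.1, -0.6]
width: 0.0
finger_force: 0.0
time_s: 8.4
tool_pos: [679.8, 190.5, 195.0]
orientation: [-3.14, -0.004, 0.119]
ft_force: [0.9, 1.4, 0.1]
width: 0.1
finger_force: 0.0
time_s: 8.9
tool_pos: [780.4, 200.9, 198.3]
orientation: [-3.141, 0.001, 0.117]
ft_force: [-0.2, 0.2, 0.5]
width: -0.1
finger_force: 0.0
((174.6000213623047, 323.3000183105469), (14.758048057556152, 23.255107879638672), 26.56505012512207) [665.87112042 110.46018012]
((310.2500305175781, 164.25001525878906), (4.949747085571289, 18.384777069091797), 45.0) [ 565.14773154 -330.10118404]
((413.0769348144531, 207.1154022216797), (24.122283935546875, 4.510670185089111), 11.309932708740234) [ 556.94008915 -284.7502045 ]
((168.8537139892578, 172.65283203125), (14.207599639892578, 21.87309455871582), 82.40535736083984) [668.78388598 110.19898927]
```

View pics/f.png

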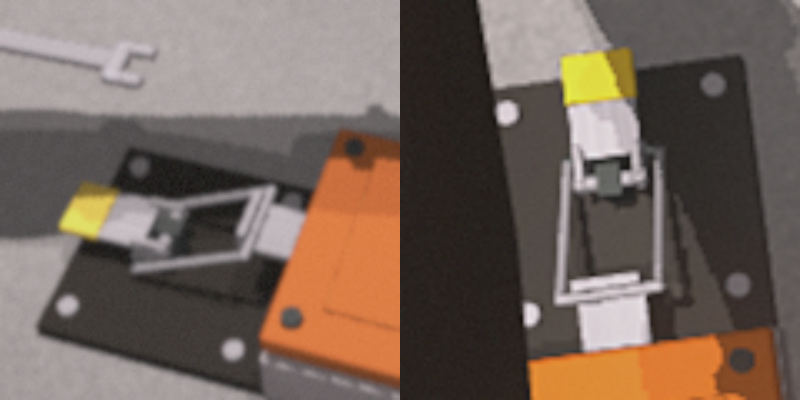

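The lever is flat: the grip sits at u≈667 mm against 666 expected. The bar is hooked behind the lip (top view (610,293)), the grey latch is unmoved, and the arm is clear.

```bash
python3 -c "
from plant import r
print(r.close_job())"
```

```text
the job is handed in; nothing more can be done
None
```

The orange cell's bar is hooked behind the keeper lip, its lever is snapped flat with the lid pulled down, and I left the grey latch alone; I handed the job in at about 9 s with the arm clear.

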